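Take the dryer's lint cassette out for cleaning and set the vent damper

ROBOT

A 6-joint arm with a two-finger parallel gripper is mounted at the origin on the work surface. World frame = base frame: x ahead of the robot, y to its left, z up, the work surface at z = 0. Lengths are in mm, angles in rad, forces in N, time in s.
With the tool pointing down it reaches from about 350 to 775 mm from the base axis. Payload 7.3 kg.
Tool frame: the origin (TCP) lies at the very end of the fingers, on their centre line; the grasp point (between the pads) lies 19 mm behind it; z points along the fingers, y is the line along which they close (so a half turn about z gives the same grasp; the last joint's range is limited). The gripper opens to 92 mm and grips with 3 to 60 N. Pads are 19 mm wide; open, the fingers measure 130 mm over their backs; the gripper's body (75 mm by 190 mm) begins 47 mm behind the grasp point.
Start: joints at [-1.444, 0.342, 1.524, -0, 1.275, -0.146], TCP at [141.472, -505.599, 226.741] pointing down, gripper open.
Joint ranges: [-2.53, 2.53], [-0.77, 2.02], [0.04, 2.7], [-1, 4.14], [0.28, 2.66], [-3.11, 3.11]. Speed limits (rad/s): [2.57, 2.57, 3.14, 3.14, 3.14, 3.14].

INTERFACE

Orientations are given as [roll, pitch, yaw] about the fixed x, y, z axes, in that order (R = Rz(yaw) Ry(pitch) Rx(roll)).
In Python, from plant import * gives the robot as it stands.
- The arm moves only by the tool arm_command, never from a script. Its arguments are lists of equal length, an entry for each row: "gripper": the finger opening in mm, from 0 to 91.8; "dp": the shift along the tool's x, y, z in units of 25 mm (1.0 is 25 mm), a list of three; "twist": the turn about the tool's z in units of 5 degrees (1.0 is 5 degrees). A call has exactly 5 rows; each row shifts and turns the commanded pose from where the row before left it, along the tool's axes as they then stand; what a row does not reach is not made up. A row lasts 1/8 s, in which the tool goes at most 62.5 mm and 10.7 degrees, less where a joint would pass 70% of its speed; a pose out of reach is approached as far as the arm can. A call is refused whole if a number of a shift passes 1 or a number of a turn 1, either way. A call with a gripper value outside its range is refused whole. The fingers move at their own pace and stop on an object; the grip force is fixed at half the most. Time passes only in rows, so rows that do not move let the fingers close, or fill a call up. It gives the time, the measured TCP pose, the force, the opening and the grip force at its end, in the units of the state.
- get_obs(): the state, without advancing time (a new reading comes with each control period).
- capture(name): name is "side" or "top"; returns the picture (400x640x3 uint8, red, green, blue); there is no depth.
- get_calibration(name): a dict with "mtx" (3x3 intrinsics, pixels), "position" and "attitude" of the camera in the world. Camera axes: x right, y down, z forward; pixel columns grow to the right and rows downward; lengths in mm; the calibration is good to about 2 mm. A picture is of the moment at which its call begins. get_calibration takes no time and is no camera call.
- close_job(): hands the job in; it is judged then, once.
The state is a dict: "time": time; "joint_positions": joint angles; "dq": joint speeds; "tau": joint torques, N m; "tool_pos": TCP position; "tcp_rot": TCP orientation; "contact_force": force on the tool from outside, world axes, zero at the start; "moment": the same for the moment, N m; "grip_width": finger opening in mm; "finger_force": force on a finger pad.
Only numpy, scipy, OpenCV 4.12 (cv2) and the standard library are available. Lean on these libraries where they do the work, as an engineer would, in place of code of your own. Each camera call takes 0.05 s, during which the arm holds its last target. There are 200 camera calls.

TASK

Take the dryer's lint cassette out for cleaning: first shut the damper by swinging its orange-knobbed lever fully to its stop on the red mark, and keep it there while you pull the cassette straight up out of its snap fit in the lint box and set it down gently, upright, flat on the floor of the blue tray. Only then swing the lever to the green pointer, so that it lies right along it, and leave it there. Leave the bottle, jar, cup and brush where they are.

Things in the scene. Friction and masses are not known exactly. Their poses are not given: they have to be found in the camera images.
- damper_box: Fixed aluminium box 150 x 150 mm, 70 mm high, with a round white dial (radius 88 mm) on top at 70 to 76 mm. Origin: centre of its underside, directly under the vertical axis of lever and pointer; z up. At yaw 0 its -x side faces the robot. The red mark is a radial bar on the dial at 120 degrees (counter-clockwise from the box's +x, seen from above).
- damper_lever (a joint): Angle of the steel lever, rad, about the vertical axis through the dial's centre, growing counter-clockwise seen from above. 0 = shut, on the red mark, against its stop (lever points to 120 degrees from the box's +x); 2.1 = other stop (240 degrees). The lever's direction in the box frame is therefore 2.094 rad + joint value; the sweep lies on the box's -x side. It stays where it is left (friction, about 1.6 N at the knob).
- lever_knob (a point): Centre of the top face of the upright orange knob at the lever's end: cylinder 22 mm diameter, 44 mm high, axis vertical, 95 mm from the lever's hinge axis; its top is 142 mm above the table. The lever bar beneath it is 6 mm thick, 10 mm wide, 92 to 98 mm above the table. x axis of this frame: outward along the lever.
- pointer (a joint): Angle of the flat green pointer on the dial (looks only, cannot be touched), rad, same zero and sense as the lever: the lever is to end at this value.
- pointer_tip (a point): Near the outer end of the green pointer (a flat bar 18 mm wide reaching 80 mm from the hinge axis), 80 mm from the hinge axis, 78 mm above the table. x axis: outward along the pointer.
- lint_box: Fixed grey box 200 (x) x 80 (y) x 75 mm high, origin at the centre of its underside. Open slot in the top, 153 x 47 mm, its floor 20 mm above the table. A spring ball in each x end wall snaps into the cassette.
- cassette: Loose white lint cassette, 150 (x) x 44 (y) x 80 mm high, about 0.3 kg (varies), with a blue grip bar on top. Origin: centre of its underside; z up. At the start it stands in the lint box, aligned with it, underside 20 mm above the table. It takes about 8 to 18 N straight up to unsnap it within the first 5 mm, then about 5 N of drag; after 55 mm of lift it is clear of the box.
- cassette_grip (a point): Point on the centre line of the blue grip bar, 100 mm above the cassette's underside. The bar is 70 mm long (x), 14 mm thick (y) and stands from 80 to 114 mm above the underside.
- tray: Fixed blue open tray, outside 210 (x) x 140 (y) x 28 mm high, walls and floor 5 mm thick, dark floor. Origin: centre of its underside; the inner floor is 5 mm above it. The cassette fits when its long side runs along the tray's long side.
- detergent: Bystander: blue bottle, 72 mm diameter, 170 mm high; origin at its underside.
- powder_jar: Bystander: jar, 84 mm diameter, 110 mm high; origin at its underside.
- scoop_cup: Bystander: yellow cup, 68 mm rim diameter, 70 mm high; origin at its underside.
- lint_brush: Bystander: hand brush lying on the worktop, origin at its underside.
Not all that is in view belongs to the job. Several things have the shape of the damper_box; the one meant has the colours described above.

How it is judged:
By the outcome, as a careful person would: the job done as asked, in the order asked, and still so for the second after the job is handed in, with the robot touching nothing.
It also fails if it takes over 72 s, if anything falls off the work surface, if the arm or the gripper's body presses on something with over 40 N, if the wrist force passes 120 N, or if a joint passes its speed limit or range.

## Working session

There is one attempt and no reset: what is moved stays moved. The work goes in short steps, Python scripts to look and compute and a tool call to move; the robot and the scene stay as the last step left them, time stands still between calls to the robot, and variables do not carry over. Pictures are saved under pics/ and viewed, at most 10 in all, crops included, and the job is handed in when it is done.

Besides the shell and the picture viewer there is one more tool, called after "Request:" as name(argument=value, ...) on one line, values as JSON. arm_command: Moves the arm, as the interface text tells. Its arguments: {"type":"object","properties":{"gripper":{"type":"array"},"dp":{"type":"array"},"twist":{"type":"array"}},"required":["gripper","dp","twist"]}

```bash
mkdir -p pics; ls; python3 - <<'E'
from plant import *
import cv2
for n in("top","side"):
    im=capture(n); cv2.imwrite(f"pics/{n}0.png",im[:,:,::-1]); print(get_calibration(n))
print(get_obs())
E
```

```text
pics
{'mtx': array([[381.39606597,   0.        , 321.9762151 ],
       [  0.        , 381.39606597, 207.07281128],
       [  0.        ,   0.        ,   1.        ]]), 'position': array([ 470.37997554,   21.07328962, 1311.06984856]), 'attitude': array([-3.09846651, -0.02986984, -1.54984723])}
{'mtx': array([[473.04262438,   0.        , 322.2857871 ],
       [  0.        , 473.04262438, 204.54423611],
       [  0.        ,   0.        ,   1.        ]]), 'position': array([ -295.79476154, -1186.80254612,  1108.08623155]), 'attitude': array([-2.17565901, -0.01018553, -0.59025368])}
{'time': 0.1, 'joint_positions': array([-1.44399628e+00,  3.42663768e-01,  1.52488981e+00, -2.57954695e-05,
        1.27542074e+00, -1.46001461e-01]), 'dq': array([-0.00027267, -0.00159681, -0.00119326, -0.00064129,  0.00129533,
       -0.00075114]), 'tau': array([ 4.05350802e-04, -4.32006776e+01, -2.44692349e+01,  7.17993546e-02,
        5.25965681e-02, -5.92065226e-05]), 'tool_pos': array([ 141.41848131, -505.22458986,  226.11996068]), 'tcp_rot': array([-3.14022209e+00, -1.76604379e-04,  2.72808916e-01]), 'contact_force': array([-0.37415439,  0.24597711, -0.31294476]), 'moment': array([-0.00404469, -0.04289668,  0.0050069 ]), 'finger_force': 0.0, 'grip_width': 92.2452131999909}
```

View pics/top0.png

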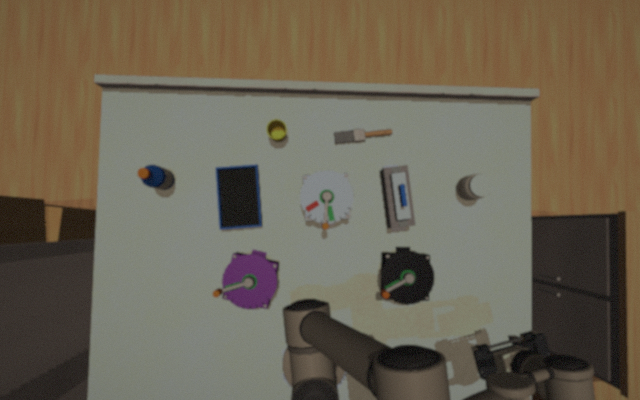

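View pics/side0.png

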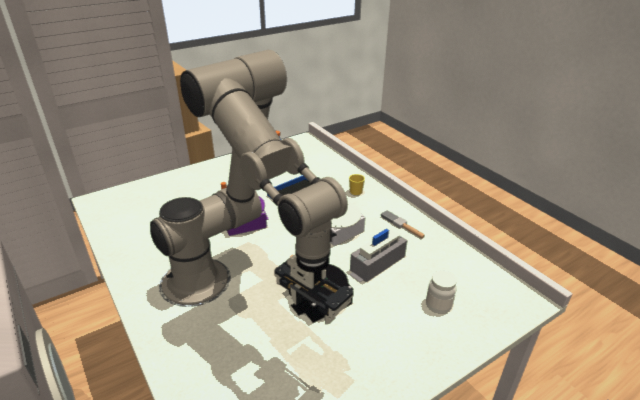

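The top view shows the white dial at (327,197), its orange knob at (325,226), the red mark at (311,206) and the green pointer at (330,212). The tray is at (239,197) and the lint box with its blue grip bar at (402,196). The purple and black boxes are decoys. The side view shows the same layout, partly hidden by the arm.

```bash
cat > h.py <<'E'
from plant import *
import cv2, numpy as np
from scipy.spatial.transform import Rotation as Ro
def ray(n,uv,z):
    c=get_calibration(n); R=Ro.from_euler('xyz',c['attitude']).as_matrix()
    uv=np.atleast_2d(uv).astype(float)
    d=np.c_[uv,np.ones(len(uv))]@np.linalg.inv(c['mtx']).T@R.T
    return (c['position']+d*((z-c['position'][2])/d[:,2])[:,None])[:,:2]
def pix(im,lo,hi,box):
    u0,v0,u1,v1=box
    hsv=cv2.cvtColor(im,cv2.COLOR_RGB2HSV)[v0:v1,u0:u1]
    m=cv2.inRange(hsv,lo,hi); n,l,s,c=cv2.connectedComponentsWithStats(m)
    if n<2: return np.zeros((0,2))
    k=1+np.argmax(s[1:,4]); v,u=np.where(l==k); return np.c_[u+u0,v+v0]
def blob(n,im,lo,hi,box,z):
    p=pix(im,lo,hi,box); X=ray(n,p,z); c=X.mean(0); w,V=np.linalg.eigh(np.cov((X-c).T)); a=V[:,1]
    return len(p),c.round(1),np.degrees(np.arctan2(a[1],a[0])).round(1),np.sqrt(12*w).round(1)
def rect(n,im,lo,hi,box,z):
    p=pix(im,lo,hi,box); return len(p),cv2.minAreaRect(ray(n,p,z).astype(np.float32))
E
cat > m.py <<'E'
from h import *
im=capture("top")
print("knob",blob("top",im,(5,120,80),(18,255,255),(310,215,340,240),132))
print("red",blob("top",im,(170,100,80),(180,255,255),(295,190,330,220),77),blob("top",im,(0,100,80),(4,255,255),(295,190,330,220),77))
print("green",blob("top",im,(45,80,50),(85,255,255),(300,180,350,225),78))
print("grip",blob("top",im,(100,120,60),(125,255,255),(390,170,415,220),134))
print("tray",rect("top",im,(100,120,60),(125,255,255),(205,155,275,240),28))
print("tray in",rect("top",im,(0,0,0),(180,255,45),(205,155,275,240),10))
print("lintbox",rect("top",im,(0,0,40),(180,60,140),(370,155,420,240),75))
print("dial",rect("top",im,(0,0,185),(180,30,255),(295,165,360,232),76))
for b in((295,165,360,232),(370,155,430,240)):
    c=im[b[1]:b[3],b[0]:b[2],::-1]; cv2.imwrite(f"pics/c{b[0]}.png",cv2.resize(c,None,fx=6,fy=6,interpolation=0))
a=[cv2.imread(f"pics/c{k}.png") for k in(295,370)]
h=min(x.shape[0] for x in a); cv2.imwrite("pics/crop1.png",np.hstack([x[:h] for x in a]))
E
python3 m.py
```

```text
knob (30, array([464.5, -22.9]), np.float64(113.7), array([15.4, 18.3]))
red (0, array([nan, nan]), np.float64(nan), array([nan, nan])) (53, array([527.9,  18.5]), np.float64(123.5), array([14.2, 39.1]))
green (57, array([506. , -41.5]), np.float64(-167.2), array([13.6, 43.4]))
grip (80, array([ 565.3, -262.8]), np.float64(-172.2), array([12.5, 62.5]))
tray (196, ((555.4276123046875, 264.15264892578125), (201.94705200195312, 134.2898406982422), 5.444995880126953))
tray in (2045, ((557.32666015625, 269.251220703125), (193.628662109375, 122.5385513305664), 5.9908857345581055))
lintbox (4057, ((563.65234375, -251.60406494140625), (276.29278564453125, 161.8773956298828), 0.8879528045654297))
dial (0, ((0.0, 0.0), (0.0, 0.0), 0.0))h.py:16: RuntimeWarning: Mean of empty slice.
  p=pix(im,lo,hi,box); X=ray(n,p,z); c=X.mean(0); w,V=np.linalg.eigh(np.cov((X-c).T)); a=V[:,1]
  ret = um.true_divide(
  avg = a.mean(axis, **keepdims_kw)
h.py:16: RuntimeWarning: Degrees of freedom <= 0 for slice
  p=pix(im,lo,hi,box); X=ray(n,p,z); c=X.mean(0); w,V=np.linalg.eigh(np.cov((X-c).T)); a=V[:,1]
  c *= np.true_divide(1, fact)
  c *= np.true_divide(1, fact)
```

View pics/crop1.png

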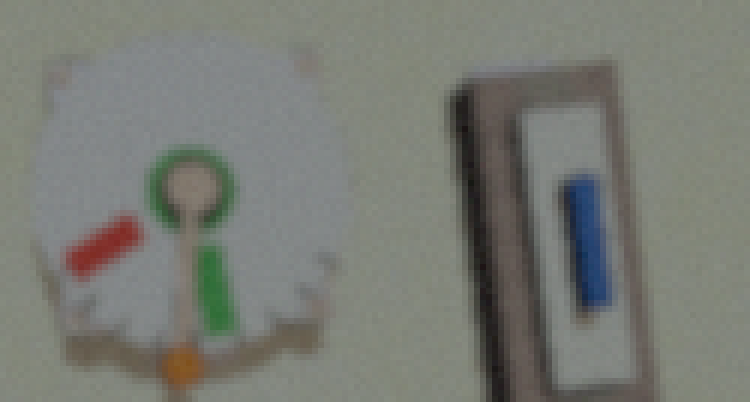

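The crop shows the hinge at about (327,196), the lever running down to the knob, the green pointer a little to its right, and the red bar to its left. The grip bar is tilted slightly. I'll pin down the hinge centre next.

```bash
cat > m2.py <<'E'
from h import *
ims=np.mean([capture("top").astype(float) for _ in range(4)],0).astype(np.uint8)
im=ims; hs=cv2.cvtColor(im,cv2.COLOR_RGB2HSV); print("dial hsv",hs[180,315],"table",hs[180,290],"ring",hs[190,327],"lintbox",hs[172,392])
g=cv2.inRange(hs,(45,60,40),(85,255,255)); 
v,u=np.where(g[180:225,300:350]); P=np.c_[u+300,v+180]; X=ray("top",P,78)
ring=P[P[:,1]<204]; (c,r)=cv2.minEnclosingCircle(ring.astype(np.float32)); H1=ray("top",c,78)[0]
s=cv2.inRange(hs,(100,0,100),(150,255,255)); q=pix(im,(95,0,90),(160,60,255),(290,160,365,225)); 
(c2,r2)=cv2.minEnclosingCircle(q.astype(np.float32)); H2=ray("top",c2,76)[0]
print(c,r,H1,c2,r2,H2)
red=ray("top",pix(im,(0,100,60),(6,255,255),(295,190,330,220)),77).mean(0)
gr=ray("top",P[P[:,1]>=205],78).mean(0)
kn=ray("top",pix(im,(7,120,80),(20,255,255),(310,215,340,240)),137).mean(0)
for H in(H1,H2):
  for n,p in(("red",red),("green",gr),("knob",kn)):
    d=p-H; print(n,p.round(1),np.hypot(*d).round(1),(np.degrees(np.arctan2(d[1],d[0]))%360).round(1))
E
python3 m2.py
```

```text
dial hsv [ 96   9 135] table [ 38  23 134] ring [ 61  58 105] lintbox [19 22 91]
(326.3333435058594, 196.3333282470703) 6.871953964233398 [559.5366374  -28.04691726] (324.5797119140625, 192.97463989257812) 25.73712730407715 [570.48183803 -22.20310619]
red [527.9  18.5] 56.3 124.2
green [505.  -41.8] 56.3 194.2
knob [465.  -23.2] 94.7 177.1
red [527.9  18.5] 58.9 136.3
green [505.  -41.8] 68.4 196.7
knob [465.  -23.2] 105.5 180.6
```

Request:
arm_command(gripper=[70,70,70,70,70], dp=[[0,-1,0],[0,-1,0],[0,-1,0],[0,-1,0],[0,-1,0]], twist=[1,0.75,0,0,0])

```text
time: 0.98
tool_pos: [121.0, -381.7, 226.8]
tcp_rot: [3.141, 0.0, 0.12]
contact_force: [-0.2, -0.7, 0.2]
grip_width: 70.2
finger_force: 0.0
```

Request:
arm_command(gripper=[70,70,70,70,70], dp=[[1,-0.6,0],[1,-0.6,0],[1,-0.6,0],[1,-0.6,0],[1,-0.6,0]], twist=[0,0,0,0,0])

```text
time: 1.6
tool_pos: [236.9, -292.4, 226.9]
tcp_rot: [3.141, -0.0, 0.12]
contact_force: [1.2, -0.3, -0.4]
grip_width: 70.2
finger_force: 0.0
```

Request:
arm_command(gripper=[60,60,60,60,60], dp=[[1,-0.8,0],[1,-0.8,0],[1,-0.8,0],[1,-0.8,0],[1,-0.8,0]], twist=[0,0,0,0,0])

```text
time: 2.22
tool_pos: [349.1, -178.0, 226.9]
tcp_rot: [3.141, -0.0, 0.12]
contact_force: [-0.4, -0.3, -0.3]
grip_width: 59.6
finger_force: 0.0
```

Request:
arm_command(gripper=[60,60,60,60,60], dp=[[0.8,-1,0],[0.8,-1,0],[0.8,-1,0],[0.8,-1,0],[0.8,-1,0]], twist=[0,0,0,1,1])

```text
time: 2.85
tool_pos: [435.4, -43.3, 226.8]
tcp_rot: [3.141, -0.0, -0.057]
contact_force: [-0.0, 0.3, -0.4]
grip_width: 60.3
finger_force: 0.0
```

Request:
arm_command(gripper=[60,60,60,60,60], dp=[[0.57,-0.44,0.6],[0.57,-0.44,0.6],[0,0,0.7],[0,0,0.7],[0,0,0]], twist=[0,0,0,0,0])

```text
time: 3.48
tool_pos: [463.8, -23.7, 160.7]
tcp_rot: [-3.141, 0.003, -0.054]
contact_force: [-0.4, -1.2, 0.2]
grip_width: 60.0
finger_force: 0.0
```

```bash
python3 - <<'E'
from h import *
im=capture("side"); o=get_obs(); print(o['tool_pos'],o['tcp_rot'])
c=im[130:330,230:450,::-1]; cv2.imwrite("pics/side1.png",cv2.resize(c,None,fx=3,fy=3)[:600,:])
print(blob("side",im,(5,140,80),(18,255,255),(290,200,360,260),120))
E
```

```text
[464.47538865 -23.843201   161.65472763] [-3.14154612e+00  8.61212828e-04 -5.44493267e-02]
(53, array([463.6, -27.4]), np.float64(54.0), array([16.9, 71.2]))
```

View pics/side1.png

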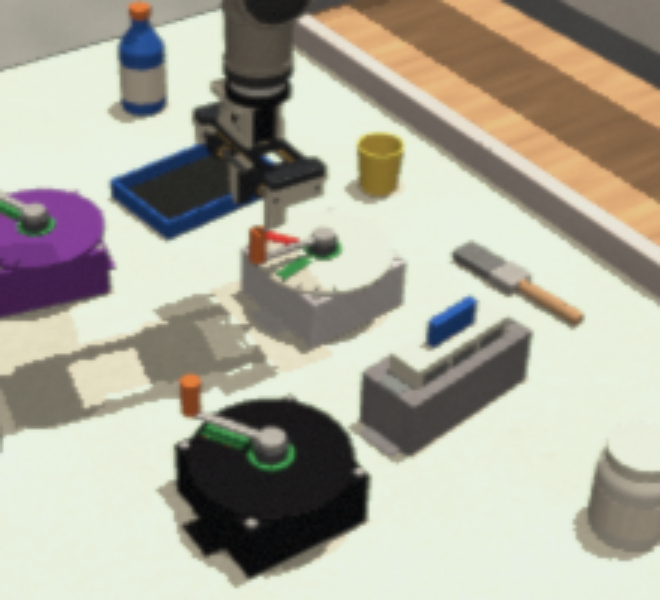

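The side view puts the knob at crop (258,245), directly below and between the fingers. Both views agree, so I'll descend and grip.

Request:
arm_command(gripper=[60,60,60,60,60], dp=[[0,0,0.7],[0,0,0.7],[0,0,0.5],[0,0,0.34],[0,0,0]], twist=[0,0,0,0,0])

```text
time: 4.15
tool_pos: [464.6, -23.9, 105.5]
tcp_rot: [3.142, 0.0, -0.054]
contact_force: [0.1, 0.2, -0.2]
grip_width: 60.1
finger_force: 0.0
```

Request:
arm_command(gripper=[15,15,15,15,15], dp=[[0,0,0],[0,0,0],[0,0,0],[0,0,0],[0,0,0]], twist=[0,0,0,0,0])

```text
time: 4.78
tool_pos: [464.7, -23.8, 105.8]
tcp_rot: [3.142, -0.0, -0.054]
contact_force: [-0.5, -0.8, 1.5]
grip_width: 21.4
finger_force: 30.0
```

Request:
arm_command(gripper=[15,15,15,15,15], dp=[[0.014,-0.331,0],[0.014,-0.331,0],[0.014,-0.331,0],[0.014,-0.331,0],[0.014,-0.331,0]], twist=[1,1,1,1,1])

```text
time: 5.4
tool_pos: [475.2, 15.9, 105.8]
tcp_rot: [3.141, 0.001, -0.493]
contact_force: [-1.8, -1.3, 2.2]
grip_width: 21.4
finger_force: 30.0
```

Request:
arm_command(gripper=[15,15,15,15,15], dp=[[0.014,-0.331,0],[0.014,-0.331,0],[0.014,-0.331,0],[0.014,-0.331,0],[0,0,0]], twist=[1,1,1,1,0])

```text
time: 6.02
tool_pos: [495.7, 42.4, 105.8]
tcp_rot: [3.142, 0.001, -0.839]
contact_force: [-2.9, 2.8, 4.3]
grip_width: 21.5
finger_force: 30.0
```

Request:
arm_command(gripper=[15,15,15,15,15], dp=[[0.007,-0.17,0],[0.007,-0.17,0],[0.003,-0.1,0],[0,0,0],[0,0,0]], twist=[0.5,0.5,0.3,0,0])

```text
time: 6.65
tool_pos: [503.8, 48.9, 105.8]
tcp_rot: [3.141, 0.002, -0.951]
contact_force: [-4.4, 3.7, 5.0]
grip_width: 21.6
finger_force: 30.0
```

Request:
arm_command(gripper=[15,15,15,15,15], dp=[[0,-0.08,0],[0,-0.08,0],[0,-0.04,0],[0,0,0],[0,0,0]], twist=[0.2,0.2,0,0,0])

```text
time: 7.28
tool_pos: [506.1, 50.6, 105.7]
tcp_rot: [3.137, 0.002, -0.986]
contact_force: [-11.3, -1.5, 8.5]
grip_width: 21.6
finger_force: 30.0
```

Request:
arm_command(gripper=[15,15,15,15,15], dp=[[0,-0.06,0],[0,-0.06,0],[0,0,0],[0,0,0],[0,0,0]], twist=[0,0,0,0,0])

```text
time: 7.9
tool_pos: [506.1, 50.7, 105.5]
tcp_rot: [3.131, 0.003, -0.985]
contact_force: [-18.5, -10.0, 15.2]
grip_width: 21.5
finger_force: 30.1
```

Request:
arm_command(gripper=[60,60,60,60,60], dp=[[0,0,0],[0,0,0],[0,0,0],[0,0,0],[0,0,0]], twist=[0,0,0,0,0])

```text
time: 8.52
tool_pos: [511.5, 52.9, 105.6]
tcp_rot: [-3.141, -0.0, -0.988]
contact_force: [0.7, -0.3, 0.4]
grip_width: 59.1
finger_force: 0.0
```

Request:
arm_command(gripper=[60,60,60,60,60], dp=[[0,0,-0.5],[0,0,-0.8],[0,0,-0.9],[0,0,-0.9],[0,0,-0.9]], twist=[0,0,0,0,0])

```text
time: 9.15
tool_pos: [511.4, 52.9, 207.4]
tcp_rot: [-3.141, -0.001, -0.988]
contact_force: [-0.3, -0.2, -0.1]
grip_width: 60.2
finger_force: 0.0
```

```bash
python3 - <<'E'
from h import *
o=get_obs(); print(o['tool_pos'],o['tcp_rot'])
im=capture("side")
print("knob",blob("side",im,(5,140,60),(18,255,255),(300,180,370,240),120))
E
```

```text
[511.42785281  52.89824232 207.3960844 ] [-3.14075137e+00 -7.62266960e-04 -9.88013939e-01]
knob (42, array([507.3,  51.3]), np.float64(57.8), array([15.2, 72.9]))
```

Request:
arm_command(gripper=[60,60,60,60,60], dp=[[0.977,0.428,0],[0.977,0.428,0],[0.977,0.428,0],[0.977,0.428,0],[0.977,0.428,0]], twist=[0,0,0,0,0])

```text
time: 9.82
tool_pos: [533.9, -79.4, 205.9]
tcp_rot: [-3.141, -0.0, -0.988]
contact_force: [-0.7, 0.5, -0.3]
grip_width: 60.1
finger_force: 0.0
```

Request:
arm_command(gripper=[60,60,60,60,60], dp=[[0.977,0.428,0],[0.977,0.428,0],[0.977,0.428,0],[0.977,0.428,0],[0.977,0.428,0]], twist=[0,0,0,0,0])

```text
time: 10.45
tool_pos: [556.5, -210.8, 205.9]
tcp_rot: [-3.141, -0.0, -0.988]
contact_force: [0.2, 0.2, 0.5]
grip_width: 59.9
finger_force: 0.0
```

Request:
arm_command(gripper=[60,60,60,60,60], dp=[[0.977,0.428,0],[0.977,0.428,0],[0,0,0],[0,0,0],[0,0,0]], twist=[0,0,-1,-1,-1])

```text
time: 11.08
tool_pos: [565.3, -262.6, 205.7]
tcp_rot: [3.142, -0.0, -0.724]
contact_force: [1.0, 0.3, -0.1]
grip_width: 60.1
finger_force: 0.0
```

Request:
arm_command(gripper=[60,60,60,60,60], dp=[[0,0,0],[0,0,0],[0,0,0],[0,0,0],[0,0,0]], twist=[-1,-1,-1,-1,-1])

```text
time: 11.7
tool_pos: [565.3, -262.5, 205.8]
tcp_rot: [3.141, -0.0, -0.287]
contact_force: [-0.3, -0.8, -0.2]
grip_width: 60.5
finger_force: 0.0
```

Request:
arm_command(gripper=[60,60,60,60,60], dp=[[0,0,0],[0,0,0],[0,0,0],[0,0,0],[0,0,0]], twist=[-1,-1,-1,-1,-0.9])

```text
time: 12.32
tool_pos: [565.3, -262.4, 205.8]
tcp_rot: [3.141, -0.0, 0.14]
contact_force: [0.5, 0.6, -0.2]
grip_width: 59.9
finger_force: 0.0
```

```bash
python3 - <<'E'
from h import *
o=get_obs(); print(o['tool_pos'],o['tcp_rot'])
t=capture("top"); im=capture("side")
print("knob",blob("top",t,(5,120,60),(18,255,255),(295,190,330,240),137))
print("grip side",blob("side",im,(100,120,60),(125,255,255),(350,210,410,260),120))
P=pix(im,(100,120,60),(125,255,255),(350,210,410,260)).astype(np.float32); r=cv2.minAreaRect(P); print(r)
c=im[150:300,290:450,::-1]; cv2.imwrite("pics/side2.png",cv2.resize(c,None,fx=4,fy=4))
E
```

```text
[ 565.34338248 -262.44357739  205.83302787] [ 3.14148186e+00 -8.16979935e-05  1.40345301e-01]
knob (26, array([506.3,  49.3]), np.float64(45.9), array([14.6, 16.6]))
grip side (121, array([ 565.2, -267.7]), np.float64(-160.4), array([26.3, 81.9]))
((380.0768737792969, 236.61538696289062), (7.21110200881958, 18.859806060791016), 56.30992889404297)
```

View pics/side2.png

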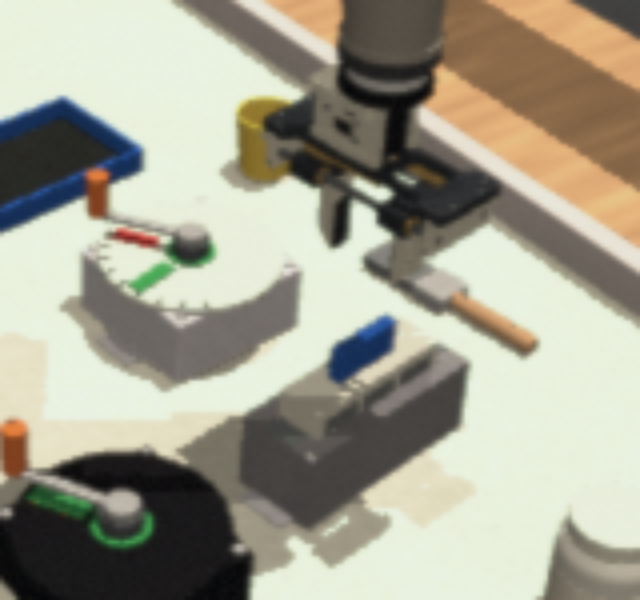

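The lever lies on the red mark, and the fingers straddle the blue bar at crop (362,348). Descending to grip it.

Request:
arm_command(gripper=[60,60,60,60,60], dp=[[0,0,1],[0,0,1],[0,0,1],[0,0,0.7],[0,0,0.3]], twist=[0,0,0,0,0])

```text
time: 13.05
tool_pos: [564.9, -262.3, 104.7]
tcp_rot: [-3.141, 0.001, 0.136]
contact_force: [-0.4, -0.3, 0.4]
grip_width: 59.9
finger_force: 0.0
```

Request:
arm_command(gripper=[5,5,5,5,5], dp=[[0,0,0],[0,0,0],[0,0,0],[0,0,0],[0,0,0]], twist=[0,0,0,0,0])

```text
time: 13.68
tool_pos: [565.6, -262.9, 106.1]
tcp_rot: [3.14, -0.001, 0.138]
contact_force: [0.2, -10.8, 4.0]
grip_width: 14.6
finger_force: 5.6
```

Request:
arm_command(gripper=[5,5,5,5,5], dp=[[0,0,0],[0,0,0],[0,0,0],[0,0,0],[0,0,0]], twist=[0,0,0,0,0])

```text
time: 14.3
tool_pos: [565.7, -263.9, 105.9]
tcp_rot: [3.139, -0.001, 0.137]
contact_force: [1.0, -5.2, -1.1]
grip_width: 13.5
finger_force: 29.9
```

Request:
arm_command(gripper=[5,5,5,5,5], dp=[[0,0.05,0],[0,0,-0.08],[0,0,-0.08],[0,0,-0.1],[0,0,-0.1]], twist=[0,0,0,0,0])

```text
time: 14.92
tool_pos: [565.0, -264.0, 113.3]
tcp_rot: [-3.141, 0.002, 0.138]
contact_force: [1.4, -6.1, -9.7]
grip_width: 13.9
finger_force: 29.9
```

Request:
arm_command(gripper=[5,5,5,5,5], dp=[[0,0.02,-0.3],[0,0.02,-0.4],[0,0,-0.5],[0,0,-0.5],[0,0,-0.5]], twist=[0,0,0,0,0])

```text
time: 15.55
tool_pos: [565.7, -264.4, 171.2]
tcp_rot: [-3.142, -0.001, 0.138]
contact_force: [0.9, -0.6, -2.2]
grip_width: 14.1
finger_force: 30.0
```

Request:
arm_command(gripper=[5,5,5,5,5], dp=[[0,0,-0.7],[0,0,-0.9],[0,0,-0.9],[0,0,-0.9],[0,0,-0.5]], twist=[0,0,0,0,0])

```text
time: 16.18
tool_pos: [565.9, -264.6, 269.2]
tcp_rot: [3.14, -0.002, 0.138]
contact_force: [-0.1, -0.7, -3.2]
grip_width: 14.0
finger_force: 30.0
```

```bash
python3 - <<'E'
from h import *
o=get_obs(); print(o['tool_pos'],o['tcp_rot'],o['contact_force'])
im=capture("side"); t=capture("top"); 
c=im[110:290,290:450,::-1]; a=cv2.resize(c,None,fx=3,fy=3); b=cv2.resize(t[150:240,200:280,::-1],None,fx=4,fy=4)
cv2.imwrite("pics/side3.png",a)
print("knob",blob("top",t,(5,120,60),(18,255,255),(295,190,330,240),137))
hs=cv2.cvtColor(t,cv2.COLOR_RGB2HSV)
print("tray",rect("top",t,(100,120,60),(125,255,255),(205,155,275,240),28))
print("tray in",rect("top",t,(0,0,0),(180,255,35),(205,155,275,240),5))
E
```

```text
[ 565.87700189 -264.61521274  269.22919799] [ 3.14043391e+00 -1.72047507e-03  1.37645382e-01] [-0.11626197 -0.68785297 -3.19084965]
knob (26, array([506.3,  49.3]), np.float64(45.9), array([14.6, 16.6]))
tray (189, ((555.4344482421875, 263.2310485839844), (201.84628295898438, 131.93955993652344), 5.665560722351074))
tray in (1897, ((557.8001098632812, 270.3773193359375), (191.1492156982422, 119.86093139648438), 5.683316230773926))
```

View pics/side3.png

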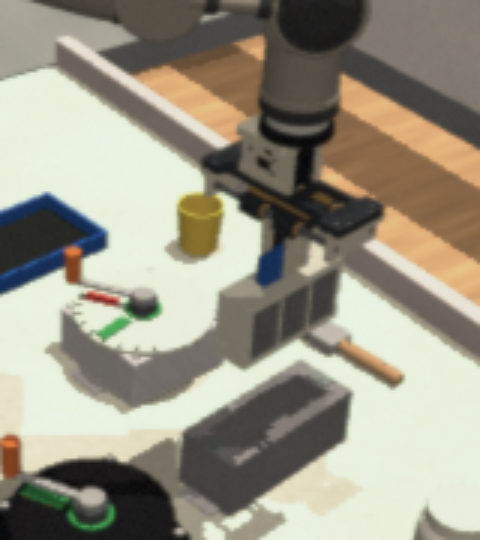

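The cassette hangs clear and upright at crop (280,310), and the lever is still on the red mark. Carrying it over to the tray.

Request:
arm_command(gripper=[5,5,5,5,5], dp=[[0.12,-0.5,0],[0.12,-0.96,0],[0.12,-0.96,0],[0.12,-0.96,0],[0.12,-0.96,0]], twist=[0,0,0,0,0])

```text
time: 16.9
tool_pos: [565.5, -152.9, 267.3]
tcp_rot: [3.142, -0.0, 0.138]
contact_force: [-1.4, 0.2, -2.3]
grip_width: 13.9
finger_force: 30.0
```

Request:
arm_command(gripper=[5,5,5,5,5], dp=[[0.12,-0.96,0],[0.12,-0.96,0],[0.12,-0.96,0],[0.12,-0.96,0],[0.12,-0.96,0]], twist=[0,0,0,0,0])

```text
time: 17.52
tool_pos: [563.6, -32.1, 267.3]
tcp_rot: [-3.142, -0.0, 0.138]
contact_force: [0.2, -0.8, -2.6]
grip_width: 13.4
finger_force: 30.0
```

Request:
arm_command(gripper=[5,5,5,5,5], dp=[[0.12,-0.96,0],[0.12,-0.96,0],[0.12,-0.96,0],[0.12,-0.96,0],[0.12,-0.96,0]], twist=[0,0,0,0,0])

```text
time: 18.15
tool_pos: [561.8, 88.7, 267.4]
tcp_rot: [3.142, -0.0, 0.138]
contact_force: [0.3, -0.0, -2.8]
grip_width: 13.7
finger_force: 30.0
```

Request:
arm_command(gripper=[5,5,5,5,5], dp=[[0.12,-0.96,0],[0.12,-0.96,0],[0.12,-0.96,0],[0.12,-0.96,0],[0.12,-0.96,0]], twist=[0,0,0,0,0])

```text
time: 18.77
tool_pos: [559.9, 209.6, 267.3]
tcp_rot: [-3.142, -0.0, 0.139]
contact_force: [-1.0, 0.1, -3.6]
grip_width: 13.7
finger_force: 30.0
```

Request:
arm_command(gripper=[5,5,5,5,5], dp=[[0.06,-0.8,0],[0.06,-0.8,0],[0.06,-0.65,0],[0,0,0],[0,0,0.6]], twist=[0,0,0,0.45,0])

```text
time: 19.4
tool_pos: [558.2, 264.5, 252.7]
tcp_rot: [-3.141, -0.003, 0.099]
contact_force: [0.2, -0.1, -3.6]
grip_width: 14.0
finger_force: 30.0
```

Request:
arm_command(gripper=[5,5,5,5,5], dp=[[0,0,0.9],[0,0,0.9],[0,0,0.9],[0,0,0.9],[0,0,0.6]], twist=[0,0,0,0,0])

```text
time: 20.02
tool_pos: [556.9, 263.4, 145.1]
tcp_rot: [3.141, 0.002, 0.098]
contact_force: [0.3, 0.7, -3.2]
grip_width: 13.9
finger_force: 30.0
```

```bash
python3 - <<'E'
from h import *
o=get_obs(); print(o['tool_pos'],o['tcp_rot'],o['contact_force'])
im=capture("side"); t=capture("top"); 
a=cv2.resize(im[130:230,230:380,::-1],None,fx=5,fy=5)
cv2.imwrite("pics/side4.png",a)
E
```

```text
[556.89443521 263.4075669  145.07516646] [3.14089795e+00 2.46257061e-03 9.82795579e-02] [ 0.26624402  0.6732517  -3.23773951]
```

View pics/side4.png

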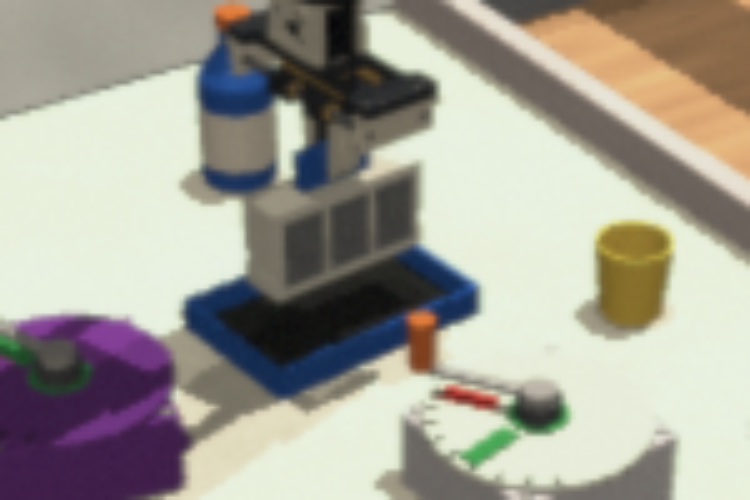

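The cassette hangs level above the tray at crop (335,240), and its footprint falls inside. The bottle is well behind it. Lowering gently.

Request:
arm_command(gripper=[5,5,5,5,5], dp=[[0,0,0.7],[0,0,0.6],[0,0,0.4],[0,0,0.15],[0,0,0]], twist=[0,0,0,0,0])

```text
time: 20.75
tool_pos: [557.7, 263.9, 101.0]
tcp_rot: [3.141, -0.0, 0.098]
contact_force: [0.5, -0.2, -3.3]
grip_width: 13.7
finger_force: 30.0
```

Request:
arm_command(gripper=[5,5,5,5,5], dp=[[0,0,0.07],[0,0,0.07],[0,0,0.06],[0,0,0],[0,0,0]], twist=[0,0,0,0,0])

```text
time: 21.38
tool_pos: [557.6, 263.9, 96.0]
tcp_rot: [3.142, -0.0, 0.098]
contact_force: [0.6, 0.2, -2.4]
grip_width: 13.8
finger_force: 30.0
```

Request:
arm_command(gripper=[5,5,5,5,5], dp=[[0,0,0.04],[0,0,0.04],[0,0,0.04],[0,0,0],[0,0,0]], twist=[0,0,0,0,0])

```text
time: 22.0
tool_pos: [557.6, 263.9, 92.9]
tcp_rot: [3.142, -0.0, 0.098]
contact_force: [0.4, 0.4, -3.1]
grip_width: 13.7
finger_force: 30.0
```

Request:
arm_command(gripper=[5,5,5,5,5], dp=[[0,0,0.03],[0,0,0.03],[0,0,0],[0,0,0],[0,0,0]], twist=[0,0,0,0,0])

```text
time: 22.62
tool_pos: [557.6, 263.9, 91.4]
tcp_rot: [3.142, -0.0, 0.098]
contact_force: [0.0, 0.2, -2.7]
grip_width: 13.5
finger_force: 30.0
```

Request:
arm_command(gripper=[5,5,5,5,5], dp=[[0,0,0.03],[0,0,0.03],[0,0,0],[0,0,0],[0,0,0]], twist=[0,0,0,0,0])

```text
time: 23.25
tool_pos: [557.7, 263.9, 90.6]
tcp_rot: [3.142, -0.001, 0.098]
contact_force: [-3.7, -0.4, 6.3]
grip_width: 14.0
finger_force: 30.0
```

Request:
arm_command(gripper=[45,45,45,45,45], dp=[[0,0,0],[0,0,0],[0,0,0],[0,0,0],[0,0,0]], twist=[0,0,0,0,0])

```text
time: 23.88
tool_pos: [557.6, 263.9, 89.8]
tcp_rot: [3.142, 0.0, 0.098]
contact_force: [0.5, 1.0, -0.4]
grip_width: 45.2
finger_force: 0.0
```

Request:
arm_command(gripper=[45,45,45,45,45], dp=[[0,0,-0.4],[0,0,-0.9],[0,0,-1],[0,0,-1],[0,0,-1]], twist=[0,0,0,0,0])

```text
time: 24.5
tool_pos: [557.7, 263.9, 199.1]
tcp_rot: [-3.141, -0.001, 0.098]
contact_force: [-0.1, 0.3, 0.6]
grip_width: 44.9
finger_force: 0.0
```

```bash
python3 - <<'E'
from h import *
o=get_obs(); print(o['tool_pos'],o['tcp_rot'],o['contact_force'])
im=capture("side"); t=capture("top"); 
a=cv2.resize(im[130:230,230:380,::-1],None,fx=5,fy=5)
cv2.imwrite("pics/side5.png",a)
print("knob",blob("top",t,(5,120,60),(18,255,255),(295,190,330,240),137))
E
```

```text
[557.6676772  263.90457314 199.14119772] [-3.14147674e+00 -9.11626862e-04  9.82587896e-02] [-0.14535524  0.31419125  0.55046707]
knob (25, array([506. ,  49.3]), np.float64(58.3), array([14. , 16.7]))
```

View pics/side5.png

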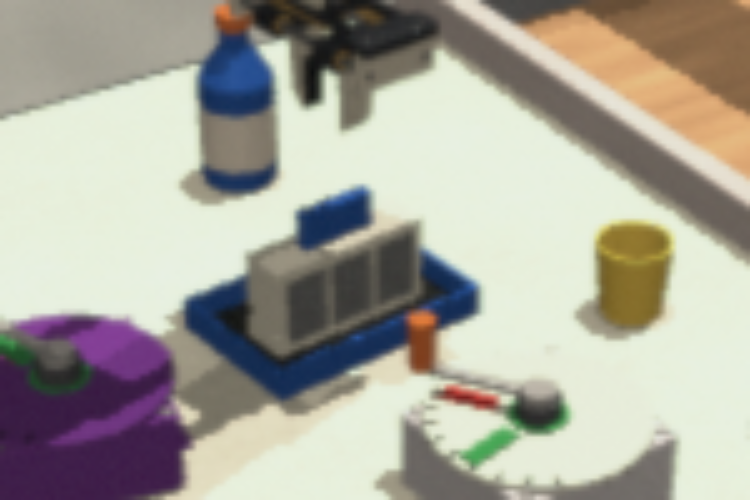

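The cassette stands upright and flat in the tray at crop (335,275), and the lever is still on the red mark. Returning to the knob.

Request:
arm_command(gripper=[60,60,60,60,60], dp=[[-0.32,0.92,0],[-0.32,0.92,0],[-0.32,0.92,0],[-0.32,0.92,0],[-0.32,0.92,0]], twist=[0,0,0,0,0])

```text
time: 25.22
tool_pos: [528.5, 144.7, 196.6]
tcp_rot: [3.141, 0.001, 0.098]
contact_force: [0.1, 0.0, 0.5]
grip_width: 59.9
finger_force: 0.0
```

Request:
arm_command(gripper=[60,60,60,60,60], dp=[[-0.32,0.92,0],[-0.32,0.92,0],[-0.32,0.92,0],[-0.32,0.92,0],[0,0,0]], twist=[0,0,0,0,1])

```text
time: 25.85
tool_pos: [505.6, 49.4, 196.8]
tcp_rot: [3.141, 0.001, 0.007]
contact_force: [0.6, -0.0, -0.2]
grip_width: 60.1
finger_force: 0.0
```

Request:
arm_command(gripper=[60,60,60,60,60], dp=[[0,0,0],[0,0,0],[0,0,0],[0,0,0],[0,0,0]], twist=[1,1,1,1,1])

```text
time: 26.48
tool_pos: [505.8, 50.8, 196.7]
tcp_rot: [3.141, 0.001, -0.428]
contact_force: [-0.6, -0.5, 0.2]
grip_width: 60.3
finger_force: 0.0
```

Request:
arm_command(gripper=[60,60,60,60,60], dp=[[0,0,0],[0,0,0],[0,0,0],[0,0,0],[0,0,0]], twist=[1,1,1,1,1])

```text
time: 27.1
tool_pos: [505.9, 50.8, 196.7]
tcp_rot: [3.141, 0.001, -0.865]
contact_force: [-0.8, -1.0, -0.4]
grip_width: 59.9
finger_force: 0.0
```

Request:
arm_command(gripper=[60,60,60,60,60], dp=[[0,0,0],[0,0,0.4],[0,0,0.4],[0,0,0],[0,0,0]], twist=[1,0.4,0,0,0])

```text
time: 27.72
tool_pos: [506.3, 50.8, 177.3]
tcp_rot: [3.141, 0.0, -0.983]
contact_force: [-0.1, 0.8, 0.4]
grip_width: 60.0
finger_force: 0.0
```

Perfectly aligned; down 72 mm and grip.

Request:
arm_command(gripper=[60,60,60,60,60], dp=[[0,0,0.8],[0,0,0.8],[0,0,0.8],[0,0,0.45],[0,0,0]], twist=[0,0,0,0,0])

```text
time: 28.35
tool_pos: [506.1, 50.8, 105.8]
tcp_rot: [3.141, 0.001, -0.984]
contact_force: [-0.4, -0.1, 0.9]
grip_width: 60.4
finger_force: 0.0
```

Request:
arm_command(gripper=[15,15,15,15,15], dp=[[0,0,0],[0,0,0],[0,0,0],[0,0,0],[0,0,0]], twist=[0,0,0,0,0])

```text
time: 28.98
tool_pos: [506.0, 50.6, 106.3]
tcp_rot: [3.141, -0.0, -0.984]
contact_force: [-2.0, -0.8, 2.1]
grip_width: 21.4
finger_force: 30.0
```

```bash
python3 - <<'E'
from h import *
o=get_obs(); p=o['tool_pos']; print(p,o['tcp_rot'],o['contact_force'])
t=np.mean([capture("top").astype(float) for _ in range(2)],0).astype(np.uint8); s=capture("side")
H=np.array([559.5,-28.0])
for n,im,b in(("top",t,(300,205,350,225)),("side",s,(310,215,345,230))):
    P=pix(im,(45,80,40),(85,255,255),b); X=ray(n,P,78); c=X.mean(0);d=c-H
    print(n,blob(n,im,(45,80,40),(85,255,255),b,78),np.degrees(np.arctan2(d[1],d[0]))%360)
hs=cv2.cvtColor(s,cv2.COLOR_RGB2HSV); g=cv2.inRange(hs,(45,80,40),(85,255,255)); v,u=np.where(g[195:235,310:365]); X=ray("side",np.c_[u+310,v+195],78)
r=np.hypot(*(X-H).T); q=X[(r>32)&(r<85)]; d=q.mean(0)-H; print("side all",len(q),q.mean(0),np.degrees(np.arctan2(d[1],d[0]))%360,"ringc",X[r<25].mean(0),len(X[r<25]))
c,e=cv2.fitLine(q.astype(np.float32),2,0,.01,.01).ravel()[:2]; print(np.degrees(np.arctan2(e,c))%180)
E
```

```text
[505.96923216  50.60761874 106.3345823 ] [ 3.14083499e+00 -1.03153689e-04 -9.83665658e-01] [-1.95095256 -0.84300071  2.11133722]
top (67, array([505.2, -40.6]), np.float64(-169.0), array([17.1, 42.7])) 193.071871160953
side (32, array([507.2, -41.1]), np.float64(-164.2), array([14.9, 49.5])) 194.04285412313286
side all 31 [506.42607105 -41.24241512] 194.00975507917207 ringc [557.13169951 -35.6053552 ] 22
16.237303
```

Request:
arm_command(gripper=[15,15,15,15,15], dp=[[0.014,0.331,0],[0.014,0.331,0],[0.014,0.331,0],[0.014,0.331,0],[0.014,0.331,0]], twist=[-1,-1,-1,-1,-1])

```text
time: 29.75
tool_pos: [478.2, 21.2, 106.4]
tcp_rot: [-3.141, -0.001, -0.545]
contact_force: [0.5, 0.1, 1.2]
grip_width: 21.6
finger_force: 30.0
```

Request:
arm_command(gripper=[15,15,15,15,15], dp=[[0.014,0.331,0],[0.014,0.331,0],[0.014,0.331,0],[0.014,0.331,0],[0.014,0.331,0]], twist=[-1,-1,-1,-1,-1])

```text
time: 30.38
tool_pos: [465.0, -17.7, 106.4]
tcp_rot: [-3.141, -0.002, -0.109]
contact_force: [0.9, 1.4, -0.2]
grip_width: 21.5
finger_force: 30.0
```

Request:
arm_command(gripper=[15,15,15,15,15], dp=[[0.014,0.331,0],[0.014,0.331,0],[0.014,0.331,0],[0.007,0.199,0],[0,0,0]], twist=[-1,-1,-1,-0.6,0])

```text
time: 31.0
tool_pos: [466.6, -47.7, 106.4]
tcp_rot: [3.141, -0.002, 0.202]
contact_force: [2.6, -1.0, 0.6]
grip_width: 21.3
finger_force: 30.0
```

Request:
arm_command(gripper=[15,15,15,15,15], dp=[[0.003,0.09,0],[0,0,0],[0,0,0],[0,0,0],[0,0,0]], twist=[-0.3,0,0,0,0])

```text
time: 31.62
tool_pos: [467.0, -49.6, 106.4]
tcp_rot: [3.141, -0.001, 0.229]
contact_force: [5.3, -0.1, -1.4]
grip_width: 21.6
finger_force: 30.0
```

Request:
arm_command(gripper=[45,45,45,45,45], dp=[[0,0,0],[0,0,0],[0,0,0],[0,0,0],[0,0,0]], twist=[0,0,0,0,0])

```text
time: 32.25
tool_pos: [466.2, -49.5, 106.2]
tcp_rot: [-3.142, 0.0, 0.229]
contact_force: [-0.2, 0.2, -0.1]
grip_width: 45.1
finger_force: 0.0
```

Request:
arm_command(gripper=[45,45,45,45,45], dp=[[0,0,-0.6],[0,0,-0.9],[0,0,-0.9],[0,0,-0.6],[0,0,0]], twist=[0,0,0,0,0])

```text
time: 32.88
tool_pos: [466.9, -49.7, 182.1]
tcp_rot: [3.14, -0.002, 0.229]
contact_force: [-0.0, 0.3, -0.4]
grip_width: 44.8
finger_force: 0.0
```

Request:
arm_command(gripper=[45,45,45,45,45], dp=[[-0.8,0.8,-0.8],[-0.8,0.8,-0.8],[-0.8,0.8,0],[-0.8,0.8,0],[0,0.8,0]], twist=[0,0,0,0,0])

```text
time: 33.5
tool_pos: [410.3, -165.7, 220.6]
tcp_rot: [-3.141, 0.001, 0.228]
contact_force: [1.5, 0.3, 1.0]
grip_width: 45.1
finger_force: 0.0
```

```bash
cat > f.py <<'E'
from h import *
o=get_obs(); print(o['time'],o['tool_pos'],o['tcp_rot'])
t=np.mean([capture("top").astype(float) for _ in range(4)],0).astype(np.uint8); s=np.mean([capture("side").astype(float) for _ in range(4)],0).astype(np.uint8)
k=blob("top",t,(5,120,60),(18,255,255),(300,205,350,240),137); print("knob",k)
d=k[1]-[559.5,-28.0]; print(np.hypot(*d),np.degrees(np.arctan2(d[1],d[0]))%360)
a=cv2.resize(t[160:240,290:365,::-1],None,fx=5,fy=5,interpolation=cv2.INTER_CUBIC); b=cv2.resize(s[190:250,300:375,::-1],None,fx=5.6,fy=5.6,interpolation=cv2.INTER_CUBIC)
w=np.zeros((400,a.shape[1]+b.shape[1],3),np.uint8); w[:a.shape[0],:a.shape[1]]=a; w[:b.shape[0],a.shape[1]:]=b; w=np.clip(w*1.3,0,255).astype(np.uint8)
cv2.imwrite("pics/fin%d.png"%(o['time']*10),w); print(w.shape,int(o['time']*10))
E
python3 f.py; cp $(ls -t pics/fin*|head -1) pics/look1.png
```

```text
33.5 [ 410.26867521 -165.70845871  220.61047708] [-3.14074889e+00  9.25807977e-04  2.28068880e-01]
knob (29, array([466.8, -48.9]), np.float64(103.4), array([14.9, 18.2]))
95.02683831423624 192.7053835736942
(400, 795, 3) 335
```

View pics/look1.png

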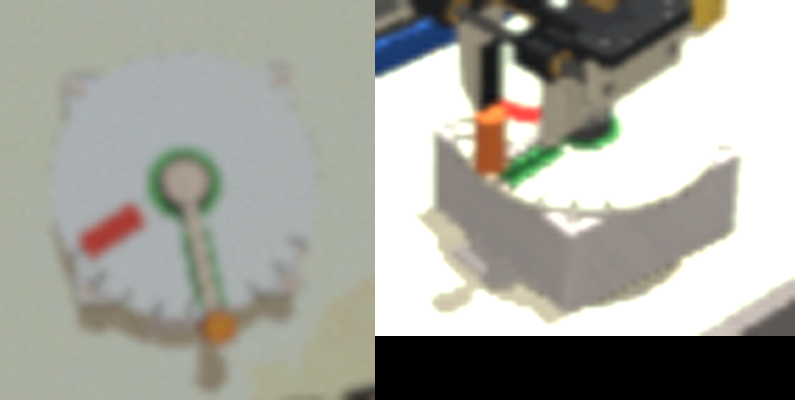

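The lever bar runs down the middle of the green pointer, from about (185,180) to the knob at (218,327), with green showing on both sides. The measured angles are about 193° for both. The robot is clear of everything, so I'm handing in.

```bash
python3 -c "
from plant import *
print(close_job())"
```

```text
the job is handed in; nothing more can be done
None
```

I handed the job in at about 34 s: the lever was shut on the red mark, the cassette was pulled and set upright in the tray, and the lever was then swung onto the green pointer, matching it to within about 1° in the last picture.

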